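Pop the disc box and push its lid right back

ROBOT

A 6-joint arm with a two-finger parallel gripper is mounted at the origin on the work surface. World frame = base frame: x ahead of the robot, y to its left, z up, the work surface at z = 0. Lengths are in m, angles in degrees, forces in N, time in s.
With the tool pointing down it reaches from about 0.3 to 0.75 m from the base axis. Payload 8.5 kg.
Tool frame: the origin (TCP) lies on the centre line of the jaws, within the pads' length; the fingertips stand 14 mm ahead of it and the grasp point (between the pads) lies 5 mm behind it; z points along the fingers, x is the direction in which the jaws open and shut, and the axes are right-handed (so a half turn about z gives the same grasp; the last joint's range is limited). The gripper opens to 85 mm and grips with 20 to 120 N. Pads are 22 mm wide; open, the fingers measure 114 mm over their backs; the gripper's body (76 mm by 85 mm) begins 54 mm behind the grasp point. The pads swing forward as they close: fully open they stand 13 mm farther back than shut.
Start: joints at [59.914, 21.807, 74.336, -0, 83.858, -12.336], TCP at [0.168, 0.524, 0.245] pointing down, gripper open.
Joint ranges: [-178.18, 178.18], [-50.72, 133.34], [12.68, 142.11], [-81.47, 261.47], [9.98, 163.14], [-165.26, 165.26]. Speed limits (degrees/s): [136.94, 136.94, 180, 180, 180, 180].

INTERFACE

Orientations are given as a 3x3 rotation matrix whose columns are the frame's x, y, z axes.
In Python, from rig import * gives the robot as it stands.
- The arm moves only by the shell command python3 -m crank 'ROWS' [FORCE]. ROWS is JSON, one flat list of numbers, 7 for each row, row after row: the turn, a rotation vector about the world's x, y, z in rad, then the shift along the world's x, y, z in m, then the opening in per cent of the stroke, from 0 (shut) to 100 (fully open). A call has 1 to 20 rows; each row shifts and turns the commanded pose from where the row before left it; what a row does not reach is not made up. A row lasts 1/10 s, in which the tool goes at most 50 mm and 8.59 degrees, less where a joint would pass 70% of its speed; a pose out of reach is approached as far as the arm can. A call is refused whole if a number of a shift passes 0.05 or a number of a turn 0.15, either way. A call with a gripper value outside its range is refused whole. The fingers move at their own pace and stop on an object; FORCE is the grip in N (left out, the last holds). Time passes only in rows, so rows that do not move let the fingers close. It gives the time, the measured TCP pose, the force and the opening at its end, in the units of the state.
- observe(): the state, without advancing time (a new reading comes with each control period).
- get_image(name): name is "side" or "top"; returns a dict with "frame" (384x512x3 uint8, red, green, blue), "fov_y" (degrees; the focal length in pixels is half the picture's height over the tangent of half this angle, whatever the lens; pixels are square), "cx", "cy" (the principal point, pixels), "world_to_cam" (4x4, takes a point from world to camera coordinates). Camera axes: x right, y up, looking along -z (the intrinsics and any distortion apply to the point x, -y, -z); pixel columns grow to the right and rows downward; lengths in m; the calibration is good to about 2 mm. A picture is of the moment at which its call begins. There is no depth.
- close_job(): hands the job in, once; it reports no verdict.
The state is a dict: "time_s": time; "q": joint angles; "qvel": joint speeds; "joint_efforts": joint torques, N m; "position": TCP position; "tool_rot": TCP orientation; "ft_force": force on the tool from outside, world axes, zero at the start; "wrist_torque": the same for the moment, N m; "grip_width": finger opening in m.
Only numpy, scipy, OpenCV 4.12 (cv2) and the standard library are available. Lean on these libraries where they do the work, as an engineer would, in place of code of your own. Each camera call takes 0.05 s, during which the arm holds its last target. There are 200 camera calls.

TASK

Open the disc box for the next game: press down the release tab at the front of the box so that its sprung lid pops up, then push the lid right over backwards until it rests open by itself on its stop. This is fingertip pushing only: do not lift or tip the box or shove it along the counter, and leave the discs, the cup and the tin where they stand.

Things in the scene. Friction and masses are not known exactly. Their poses are not given: they have to be found in the camera images.
- disc_box: The maple disc box, 150 deep (x) x 220 wide (y) x 64 mm high to its rim, walls 12 mm, standing loose on the counter (box and lid 2.2 to 3.2 kg). Origin: centre of its underside. x points from its front (the release tab's side, turned roughly to the robot) to its back (the hinge side), y along its width, z up.
- tab_pad (a point): Middle of the top face of the release tab's thumb ledge, a small aluminium ledge 30 mm (front to back) x 44 mm wide x 6 mm thick that sticks out from the middle of the box's front; at rest 102 mm in front of the box's centre and 53 mm above the counter. The ledge is one piece with an upright that ends in a hook over the lid's front edge (hook top 81 mm above the counter); the piece rocks on an axis along the box's y, 27 mm behind this point.
- tab (a joint): Rocking angle of the release tab, rad: 0 at rest, grows as the ledge is pressed down, stop at 0.38 (the ledge's middle about 10 mm lower). The hook lets go of the lid at about 0.25 (about 7 mm down, 4 to 5 N). A spring returns the tab when it is let go.
- lid (a joint): Opening angle of the lid, rad: 0 shut (starts latched, about 0.01), 0.75 where the spring leaves it once it has popped up, 1.57 upright, 1.95 at its stop, leaning back. The lid is a plain maple slab 150 x 220 x 10 mm, 0.25 kg, hinge slightly damped: short of upright it falls back to about 0.75; once past about 1.65 it leans back and settles on its stop by itself.
- lid_edge (a point): Middle of the lower front edge of the lid (the edge away from the hinge), moving with the lid, 150 mm from the hinge line. The lid's x axis points from this edge to the hinge, z out of its upper face. Shut: 64 mm above the counter; popped up: about 166 mm; upright: 214 mm.
- lid_hinge (a point): Middle of the hinge line, along the box's y at the top of its back wall, 75 mm behind the box's centre, 64 mm above the counter.
- cup: Clear plastic cup, 76 mm across its mouth, 95 mm high, standing at one side of the box. Origin: centre of its underside. Leave alone.
- tin: Small closed tin, 66 mm across, 75 mm high, standing at the other side of the box. Origin: centre of its underside. Leave alone.
- disc1: Wooden crokinole disc, 32 mm across, 10 mm thick, lying flat near a front corner of the box. Origin: centre of its underside. Leave alone.
- disc2: Wooden crokinole disc, 32 mm across, 10 mm thick, lying flat near a front corner of the box. Origin: centre of its underside. Leave alone.
- disc3: Wooden crokinole disc, 32 mm across, 10 mm thick, lying flat beside a back corner of the box. Origin: centre of its underside. Leave alone.
- disc4: Wooden crokinole disc, 32 mm across, 10 mm thick, lying flat beside a back corner of the box. Origin: centre of its underside. Leave alone.

How it is judged:
By the outcome, as a careful person would: the job done as asked, in the order asked, and still so for the second after the job is handed in, with the robot touching nothing.
It also fails if it takes over 45 s, if anything falls off the work surface, if the arm or the gripper's body presses on something with over 40 N, if the wrist force passes 120 N, or if a joint passes its speed limit or range.

## Working session

There is one attempt and no reset: what is moved stays moved. The work goes in short steps, Python scripts to look and compute and a shell command to move; the robot and the scene stay as the last step left them, time stands still between calls to the robot, and variables do not carry over. Pictures are saved under pics/ and viewed, about 8 in all and at most 12, crops included, and the job is handed in when it is done.

```bash
mkdir -p pics; ls
python3 - <<'E'
from rig import *
import cv2,numpy as np
for n in("top","side"):
    d=get_image(n);cv2.imwrite(f"pics/{n}1.png",d["frame"][:,:,::-1])
    print(n,{k:(np.round(v,4).tolist() if k=="world_to_cam" else v) for k,v in d.items() if k!="frame"})
o=observe();print(o["time_s"],o["position"],o["tool_rot"],o["ft_force"],o["grip_width"])
E
```

```text
pics
top {'fov_y': 51.3645193196999, 'cx': 261.16155591946847, 'cy': 197.64306544000252, 'world_to_cam': [[-0.0074, -0.9999, 0.0076, 0.0612], [0.9986, -0.007, 0.0517, -0.5543], [-0.0516, 0.008, 0.9986, -0.866], [0.0, 0.0, 0.0, 1.0]]}
side {'fov_y': 43.167560223079875, 'cx': 248.3859665265957, 'cy': 181.44822349707204, 'world_to_cam': [[0.9478, -0.3188, -0.0011, -0.5297], [0.2074, 0.614, 0.7615, -0.2063], [-0.2421, -0.722, 0.6481, -0.8463], [0.0, 0.0, 0.0, 1.0]]}
0.1 [0.16755903 0.52361193 0.24479873] [[ 3.04902440e-01  9.52383379e-01 -6.34183313e-04]
 [ 9.52382792e-01 -3.04902978e-01 -1.09155264e-03]
 [-1.23294097e-03 -2.71168212e-04 -9.99999203e-01]] [ 0.47069034 -0.10841496  0.43018111] 0.08561174323653954
```

View pics/top1.png

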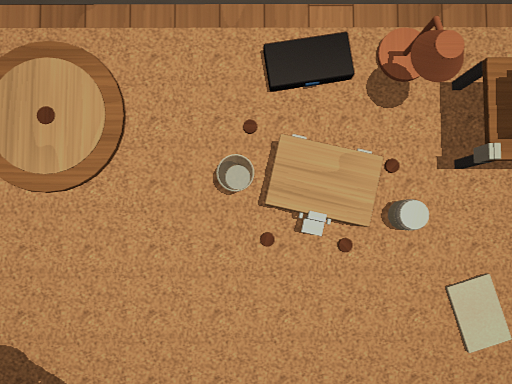

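View pics/side1.png

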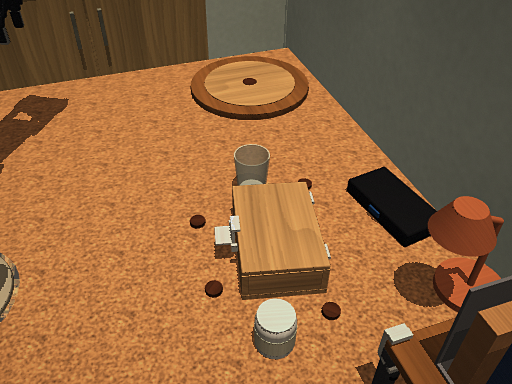

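Top view: lid corners at about (283,135), (382,155), (369,226), (263,206) and the ledge at about (312,228). In the side view the ledge is at about (222,236). Next I refine these and fit the box pose.

```bash
cat > h.py <<'E'
import numpy as np,cv2
from rig import *
def cam(d):
    f=d["frame"].shape[0]/2/np.tan(np.radians(d["fov_y"]/2)); return f,np.array(d["world_to_cam"])
def unproj(d,u,v,z):
    f,T=cam(d); r=T[:3,:3].T@np.array([(u-d["cx"])/f,-(v-d["cy"])/f,-1]); c=-T[:3,:3].T@T[:3,3]
    return c+r*(z-c[2])/r[2]
def proj(d,p):
    f,T=cam(d); q=T[:3,:3]@np.array(p)+T[:3,3]; return d["cx"]+f*q[0]/-q[2], d["cy"]-f*q[1]/-q[2]
E
python3 - <<'E'
from h import *
t=get_image("top");s=get_image("side")
P=[unproj(t,u,v,.074) for u,v in [(283,135),(382,155),(369,226),(263,206)]]
for p in P: print(p.round(4))
print("w",[round(float(np.linalg.norm(P[i]-P[(i+1)%4])),4) for i in range(4)])
c=sum(P)/4; ax=(P[0]+P[1]-P[2]-P[3]);ax/=np.linalg.norm(ax); ay=np.array([-ax[1],ax[0],0]); 
ay2=P[0]+P[3]-P[1]-P[2]; print("c",c,"yaw",np.degrees(np.arctan2(ax[1],ax[0])),np.degrees(np.arctan2(-ay2[0],ay2[1])))
print("ledge",unproj(t,312,228,.053),unproj(s,222,236,.053), "pred",c-.102*ax)
for n,u,v,h in [("cup",235,175,0.05),("tin",413,214,.075),("d1",267,239,.01),("d2",345,245,.01),("d3",250,126,.01),("d4",392,165,.01)]: print(n,unproj(t,u,v,h).round(3))
a=cv2.resize(t["frame"][120:260,210:430,::-1],None,fx=3.5,fy=3.5,interpolation=cv2.INTER_CUBIC);cv2.imwrite("pics/t2.png",a)
E
```

```text
[0.6813 0.0115 0.074 ]
[ 0.6383 -0.1932  0.074 ]
[ 0.4919 -0.1631  0.074 ]
[0.5345 0.054  0.074 ]
w [0.2091, 0.1495, 0.2212, 0.1529]
c [ 0.58651036 -0.07269118  0.074     ] yaw -13.914765996967763 -11.468290063065002
ledge [ 0.48816584 -0.04882699  0.053     ] [ 0.48860912 -0.05747881  0.053     ] pred [ 0.4875036 -0.0481624  0.074    ]
cup [0.601 0.113 0.05 ]
tin [ 0.516 -0.254  0.075]
d1 [0.464 0.045 0.01 ]
d2 [ 0.449 -0.127  0.01 ]
d3 [0.715 0.081 0.01 ]
d4 [ 0.626 -0.235  0.01 ]
```

View pics/t2.png

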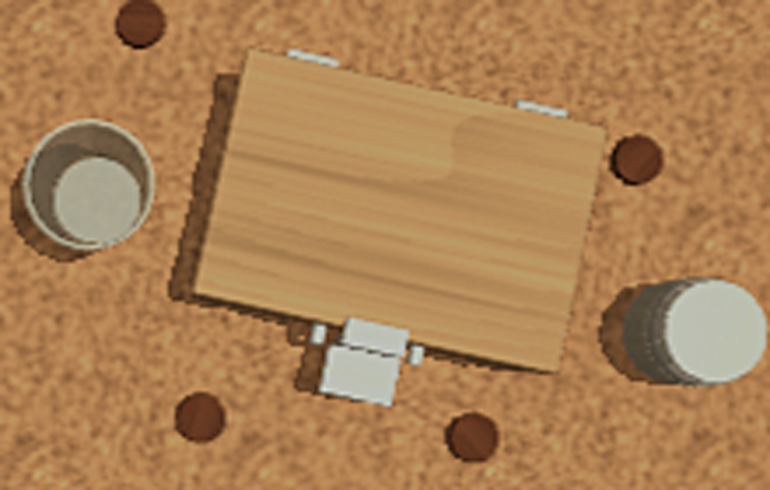

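The refined crop gives lid corners at crop (248,50), (605,127), (556,372), (194,293), and the ledge centre at (360,374). Now I compute the press targets, with the tool tilted 20° so its body stays clear of the lid as it pops up.

```bash
cat > box.py <<'E'
from h import *
from scipy.optimize import least_squares
def fit(t):
    uv=np.array([(248,50),(605,127),(556,372),(194,293)])/3.5+[210,120]
    L=np.array([(360,374)])/3.5+[210,120]
    pts=np.array([(75,110,74),(75,-110,74),(-75,-110,74),(-75,110,74),(-102,0,53)])/1e3
    UV=np.vstack([uv,L])
    def w(p,q): c,s=np.cos(p[2]),np.sin(p[2]); return np.array([p[0]+c*q[0]-s*q[1],p[1]+s*q[0]+c*q[1],q[2]])
    r=least_squares(lambda p:np.ravel([np.array(proj(t,w(p,q)))-u for q,u in zip(pts,UV)]),[.587,-.073,-.21])
    return r.x,r.fun,w
E
python3 - <<'E'
from box import *
t=get_image("top");p,e,w=fit(t)
print("pose",p.round(4),np.degrees(p[2]),"res px",e.round(1))
s=get_image("side")
print("side preds",[np.round(proj(s,w(p,q))) for q in [(-.102,0,.053),(-.075,-.11,.074),(-.075,.11,.074),(.075,.11,.074),(.075,-.11,.074)]])
R=observe()["tool_rot"];ang=np.arctan2(R[1,0],R[0,0]);print("yaw turn",p[2]+np.pi/2-ang)
a=np.radians(20);tip=w(p,(-.0997,0,.053+.0038));d=np.array([np.sin(a)*np.cos(p[2]),np.sin(a)*np.sin(p[2]),-np.cos(a)])
tcp=tip-.014*d;print("tip",tip,"tcp at contact",tcp,"delta",tcp-observe()["position"],"turn",-a*np.array([-np.sin(p[2]),np.cos(p[2])]))
E
```

```text
pose [ 0.5878 -0.0732 -0.2224] -12.742249839635067 res px [-0.8 -1.1  1.  -0.5  0.6  0.4 -0.8  0.1  0.   1.1]
side preds [array([221., 233.]), array([241., 272.]), array([231., 185.]), array([305., 180.]), array([330., 265.])]
yaw turn 0.08740608931632443
tip [ 0.49056789 -0.05119949  0.0568    ] tcp at contact [ 0.48589753 -0.05014336  0.0699557 ] delta [ 0.31825372 -0.57388396 -0.17517203] turn [-0.07699188 -0.34046911]
```

```bash
python3 -m crank '[0,0,0.0874,0.0227,-0.041,-0.0082,0, -0.0257,-0.1135,0,0.0227,-0.041,-0.0082,0, -0.0257,-0.1135,0,0.0227,-0.041,-0.0082,0, -0.0257,-0.1135,0,0.0227,-0.041,-0.0082,0, 0,0,0,0.0227,-0.041,-0.0082,0, 0,0,0,0.0227,-0.041,-0.0082,0, 0,0,0,0.0227,-0.041,-0.0082,0, 0,0,0,0.0227,-0.041,-0.0082,0, 0,0,0,0.0227,-0.041,-0.0082,0, 0,0,0,0.0227,-0.041,-0.0082,0, 0,0,0,0.0227,-0.041,-0.0082,0, 0,0,0,0.0227,-0.041,-0.0082,0, 0,0,0,0.0227,-0.041,-0.0082,0, 0,0,0,0.0227,-0.041,-0.0082,0, 0,0,0,0,0,0,0]' 40
python3 - <<'E'
from h import *
o=observe();print(o["position"],o["tool_rot"].round(3),o["ft_force"],o["grip_width"],o["time_s"])
s=get_image("side");cv2.imwrite("pics/s3.png",cv2.resize(s["frame"][100:300,130:370,::-1],None,fx=3,fy=3,interpolation=cv2.INTER_CUBIC))
tip=o["position"]+.014*o["tool_rot"][:,2];print("tip",tip,proj(s,tip))
E
```

```text
time_s: 1.8
position: [0.4879, -0.0549, 0.13]
tool_rot: [[0.226, 0.915, 0.335], [0.974, -0.212, -0.078], [-0.001, 0.344, -0.939]]
ft_force: [-0.4, -0.1, -0.9]
grip_width: -0.0004
[ 0.48788301 -0.05489062  0.12999728] [[ 0.226  0.915  0.335]
 [ 0.974 -0.212 -0.078]
 [-0.001  0.344 -0.939]] [-0.35653738 -0.09504251 -0.87797884] -0.0003577443862815721 1.8
tip [ 0.49256608 -0.05598436  0.11684918] (np.float64(222.6072548527755), np.float64(209.7497274272945))
```

View pics/s3.png

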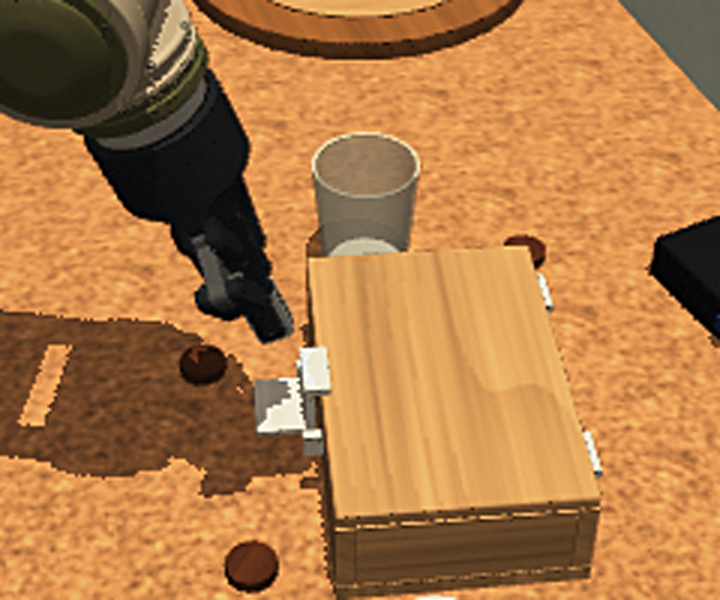

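The fingertips are at crop (275,335), or image (222,212), which matches the predicted (223,210), just above the ledge. I'll correct by (-3, +5) mm and descend.

```bash
python3 -m crank '[0,0,0,-0.003,0.005,-0.011,0, 0,0,0,0,0,-0.02,0, 0,0,0,0,0,-0.015,0, 0,0,0,0,0,-0.008,0, 0,0,0,0,0,-0.003,0, 0,0,0,0,0,-0.003,0, 0,0,0,0,0,0,0]'
```

```text
time_s: 2.55
position: [0.4826, -0.045, 0.0708]
tool_rot: [[0.22, 0.916, 0.334], [0.975, -0.207, -0.076], [-0.0, 0.342, -0.94]]
ft_force: [0.1, 0.9, 0.7]
grip_width: -0.0001
```

```bash
python3 -m crank '[0,0,0,0.002,-0.004,0,0, 0,0,0,0,0,-0.002,0, 0,0,0,0,0,-0.002,0, 0,0,0,0,0,0,0]'
```

```text
time_s: 2.95
position: [0.4848, -0.0495, 0.0666]
tool_rot: [[0.221, 0.916, 0.334], [0.975, -0.207, -0.076], [-0.0, 0.343, -0.939]]
ft_force: [0.1, -1.0, 1.3]
grip_width: 0.0
```

```bash
python3 -m crank '[0,0,0,0,0,-0.002,0, 0,0,0,0,0,-0.002,0, 0,0,0,0,0,0,0]'
```

```text
time_s: 3.25
position: [0.4846, -0.0492, 0.0624]
tool_rot: [[0.221, 0.916, 0.334], [0.975, -0.207, -0.076], [-0.0, 0.342, -0.94]]
ft_force: [1.1, -1.2, 2.2]
grip_width: -0.0004
```

```bash
python3 -m crank '[0,0,0,0,0,-0.002,0, 0,0,0,0,0,-0.002,0, 0,0,0,0,0,0,0]'
python3 - <<'E'
from h import *
s=get_image("side");cv2.imwrite("pics/s4.png",cv2.resize(s["frame"][100:300,130:370,::-1],None,fx=3,fy=3,interpolation=cv2.INTER_CUBIC))
E
```

```text
time_s: 3.55
position: [0.4844, -0.0491, 0.0583]
tool_rot: [[0.221, 0.917, 0.333], [0.975, -0.207, -0.075], [0.0, 0.342, -0.94]]
ft_force: [0.7, -0.7, 2.5]
grip_width: 0.0
```

View pics/s4.png

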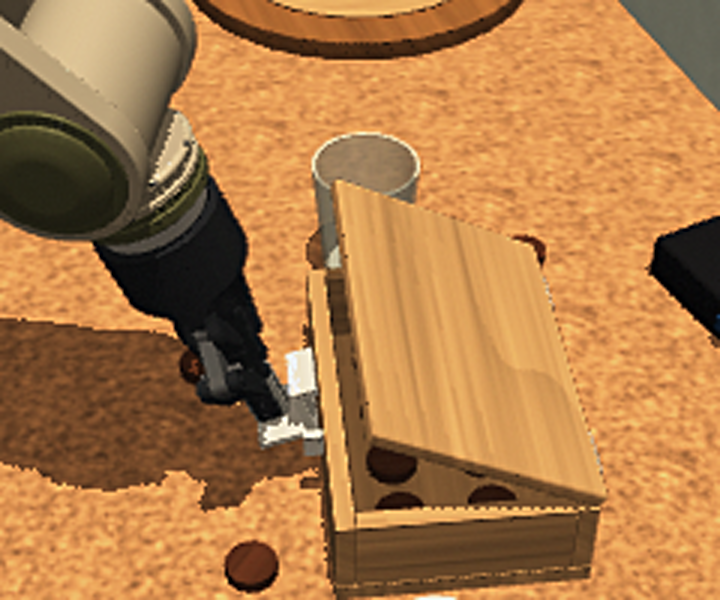

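The lid has popped up; its lower front edge runs from crop (335,185) to (370,440), and the tab is pressed. I'll back off the tab, rise in front of the lid edge and check.

```bash
python3 -m crank '[0,0,0,-0.003,0.001,0.01,0, 0,0,0,-0.01,0.002,0.015,0, 0,0,0,0,0,0.02,0, 0,0,0,0,0,0.02,0, 0,0,0,0,0,0.02,0, 0,0,0,0,0,0.005,0, 0,0,0,0,0,0,0, 0,0,0,0.0195,-0.0044,0,0, 0,0,0,0.0195,-0.0044,0,0, 0,0,0,0.0098,-0.0022,0,0, 0,0,0,0,0,0,0]'
python3 - <<'E'
from box import *
o=observe();s=get_image("side");t=get_image("top")
p=[.5878,-.0732,-.2224];c,n=np.cos(p[2]),np.sin(p[2])
tip=o["position"]+.014*o["tool_rot"][:,2];d=tip[:2]-p[:2];print("tip box",c*d[0]+n*d[1],-n*d[0]+c*d[1],tip[2])
a=cv2.resize(s["frame"][100:300,150:350,::-1],None,fx=2,fy=2,interpolation=cv2.INTER_CUBIC)
b=cv2.resize(t["frame"][110:310,220:420,::-1],None,fx=2,fy=2,interpolation=cv2.INTER_CUBIC)
cv2.imwrite("pics/s5.png",np.hstack([a,b]))
E
```

```text
time_s: 4.7
position: [0.5205, -0.0573, 0.1474]
tool_rot: [[0.221, 0.917, 0.332], [0.975, -0.207, -0.075], [0.0, 0.34, -0.94]]
ft_force: [-0.0, -0.4, 0.8]
grip_width: 0.0001
tip box -0.06442932779646621 0.0007007268530785423 0.1342652486333598
```

View pics/s5.png

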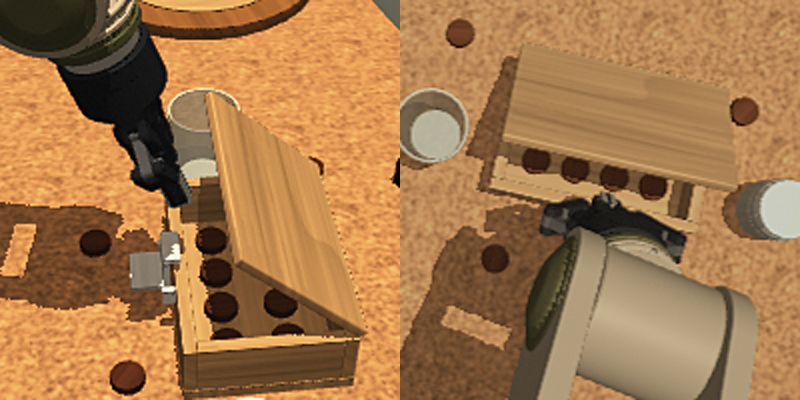

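The lid stands popped up at about 0.75 rad, the tab is back at rest, and the fingers are just in front of the lid edge. Now I push back along the arc of the edge.

```bash
python3 -m crank '[0,0,0,0.0098,-0.0022,0,0, 0,0,0,0.0098,-0.0022,0,0, 0,0,0,0.0098,-0.0022,0,0, 0,0,0,0.0107,-0.0024,0.008,0, 0,0,0,0.0107,-0.0024,0.008,0, 0,0,0,0.0107,-0.0024,0.008,0, 0,0,0,0.0098,-0.0022,0.004,0]'
```

```text
time_s: 5.5
position: [0.5926, -0.0734, 0.1771]
tool_rot: [[0.221, 0.916, 0.334], [0.975, -0.207, -0.076], [-0.0, 0.343, -0.939]]
ft_force: [-1.4, 0.7, 0.7]
grip_width: 0.0001
```

```bash
python3 -m crank '[0,0,0,0.0098,-0.0022,0.004,0, 0,0,0,0.0098,-0.0022,0.004,0, 0,0,0,0.0098,-0.0022,0.003,0, 0,0,0,0.0098,-0.0022,0.002,0, 0,0,0,0.0098,-0.0022,0.002,0, 0,0,0,0.0098,-0.0022,0,0, 0,0,0,0,0,0,0]'
python3 - <<'E'
from h import *
s=get_image("side");t=get_image("top")
a=cv2.resize(s["frame"][70:270,170:370,::-1],None,fx=2,fy=2,interpolation=cv2.INTER_CUBIC)
b=cv2.resize(t["frame"][80:280,220:420,::-1],None,fx=2,fy=2,interpolation=cv2.INTER_CUBIC)
cv2.imwrite("pics/s6.png",np.hstack([a,b]))
E
```

```text
time_s: 6.2
position: [0.6515, -0.0867, 0.1912]
tool_rot: [[0.221, 0.916, 0.334], [0.975, -0.207, -0.076], [-0.0, 0.342, -0.94]]
ft_force: [0.8, 0.2, -0.7]
grip_width: 0.0001
```

View pics/s6.png

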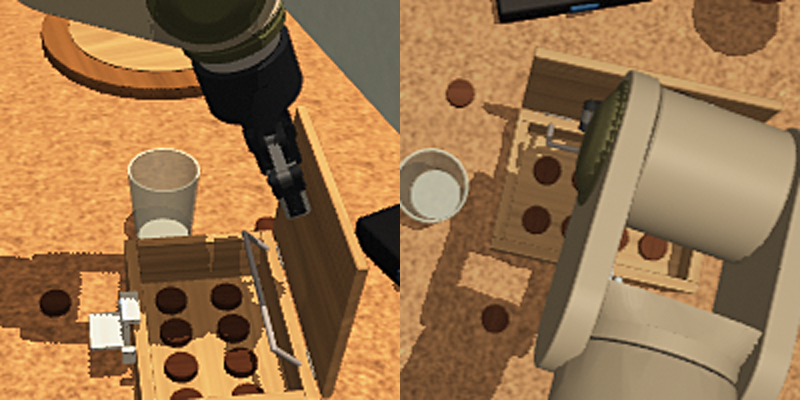

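The lid is about upright with the fingertips on its underside. I'll push it another 24 mm and then retreat.

```bash
python3 -m crank '[0,0,0,0.0078,-0.0018,0,0, 0,0,0,0.0078,-0.0018,0,0, 0,0,0,0.0078,-0.0018,0,0, 0,0,0,0,0,0,0, 0,0,0,0,0,0,0]'
python3 -m crank '[0,0,0,-0.01,0.0022,0.005,0, 0,0,0,-0.03,0.0066,0.03,0, 0,0,0,-0.04,0.0088,0.04,0, 0,0,0,-0.045,0.01,0.03,0, 0,0,0,-0.045,0.01,0.02,0, 0,0,0,-0.045,0.02,0,0, 0,0,0,-0.04,0.04,0,0, 0,0,0,-0.03,0.045,0,0, 0,0,0,-0.02,0.045,0,0, 0,0,0,-0.02,0.045,0,0, 0,0,0,-0.02,0.045,0,0, 0,0,0,-0.02,0.045,0,0, 0,0,0,0,0.045,0,0, 0,0,0,0,0,0,0, 0,0,0,0,0,0,0]'
python3 - <<'E'
from h import *
s=get_image("side");t=get_image("top")
a=cv2.resize(s["frame"][70:370,160:360,::-1],None,fx=2,fy=2,interpolation=cv2.INTER_CUBIC)
b=cv2.resize(t["frame"][60:360,220:420,::-1],None,fx=2,fy=2,interpolation=cv2.INTER_CUBIC)
cv2.imwrite("pics/s7.png",np.hstack([a,b]))
p=np.array([.5878,-.0732,-.2224]);c,n=np.cos(p[2]),np.sin(p[2])
for th in(1.57,1.75,1.95):
  for y in(.11,-.11):
    x,z=.075-.15*np.cos(th),.064+.15*np.sin(th); P=(p[0]+c*x-n*y,p[1]+n*x+c*y,z); print(th,y,"crop side",(np.array(proj(s,P))-[160,70])*2,"top",(np.array(proj(t,P))-[220,60])*2+[400,0])
for n_,h in[((.075,.11),0)]:pass
E
```

```text
time_s: 6.8
position: [0.6738, -0.0918, 0.1913]
tool_rot: [[0.221, 0.917, 0.333], [0.975, -0.207, -0.075], [-0.0, 0.342, -0.94]]
ft_force: [-0.3, -0.1, 0.5]
grip_width: -0.0001
time_s: 8.3
position: [0.324, 0.266, 0.3085]
tool_rot: [[0.218, 0.917, 0.334], [0.976, -0.205, -0.075], [-0.001, 0.342, -0.94]]
ft_force: [-0.2, -0.9, 0.3]
grip_width: -0.0004
1.57 0.11 crop side [301.43924398 102.88288514] top [528.98251204 111.81679004]
1.57 -0.11 crop side [360.56883485 266.42458283] top [778.93642803 166.23896907]
1.75 0.11 crop side [330.08103733 103.40683628] top [535.32387248  82.59622279]
1.75 -0.11 crop side [395.5170141  266.25025905] top [783.91027464 136.68581738]
1.95 0.11 crop side [359.78068205 109.12989757] top [541.51244517  53.76938362]
1.95 -0.11 crop side [431.31485646 271.5933885 ] top [786.6474607 107.0741232]
```

View pics/s7.png

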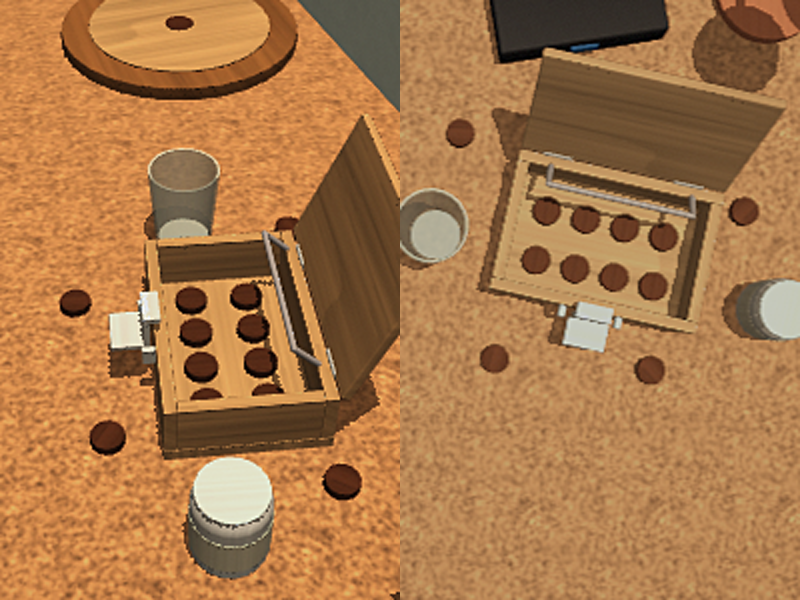

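The lid's free edge, at top crop (543,50) and (784,105), matches the prediction for 1.95 rad. The box, loose discs, cup and tin are at their original pixels, and the arm is clear.

```bash
python3 -c "
from rig import *
print(close_job())"
```

```text
the job is handed in; nothing more can be done
None
```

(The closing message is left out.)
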